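# Gauge the bored filter blocks and set the good one aside

## Task

Two square aluminium blocks on the bench must be checked with the steel plug gauge. Take the gauge from its black stand and try its nose first in the block with the narrow hole, where it only goes part of the way in, and leave that block where it stands; then put the gauge fully home in the block with the wide hole. Slide that block along the bench, without lifting or tipping it, into the square marked with white tape, and leave it there with the gauge standing fully home in it.

Things in the scene. Friction and masses are not known exactly. Their poses are not given: they have to be found in the camera images.
- gauge: Steel plug gauge, 102 mm, 0.2 kg, upright in a fixed black stand 80 x 80 x 42 mm. Origin: centre of the nose end (at start 6 mm above the bench; free of the stand after rising 37 mm), z up along it; round, yaw is nothing. Upward: nose tapering from 10 mm diameter to 26 at 22 mm, 26 mm plug to 36, 40 mm collar 36 to 42, round 24 mm handle 42 to 102, grip near 80.
- wide_block: Loose square aluminium block, 70 x 70 mm, 40 mm high, 0.3 to 0.6 kg, with a vertical 29 mm through hole in its middle. Origin: centre of the underside, on the hole's axis, z up, x and y along its sides. The gauge fits: home, its collar rests on the top and its origin is 4 mm above the bench. Dragged by the gauge, the block slides with 2 to 6 N.
- narrow_block: Loose aluminium block, the same in outside form and weight as wide_block, but with a 20 mm through hole: the gauge's nose enters about 13 mm and then stops. Origin at the centre of the underside, on the hole's axis, z up.
- pass_square: Square outline of white tape lying flat on the bench, 142 mm inside and 178 mm outside, nothing to bump into. Origin at its centre, on the bench; x and y square to its sides.
Things that resemble listed ones, but are neither listed nor needed, are in the scene too. What is shaped like the narrow_block but pink or red is not meant.

How it is judged:
On the way, in this order (a step that is already met when the one before it is completed fails the run):
1. the gauge's nose is tried in the narrow hole: at least 4 mm into it (z of gauge in the frame of narrow_block below 0.036 m and horizontal distance between gauge and narrow_block below 0.012 m), for 0.1 s.
2. the gauge is fully home in the wide hole (within 6 mm) (z of gauge in the frame of wide_block below 0.01 m and horizontal distance between gauge and wide_block below 0.012 m), for 0.2 s.
At the end, for the whole second after the job is handed in: The wide-holed block lies flat, at rest, centred in the tape square within 36 mm along each side; the gauge stands released in it, home within 6 mm and upright within 11 degrees; the narrow-holed block lies flat within 40 mm of its start (all of step 2 and x of wide_block in the frame of pass_square between -0.036 and 0.036 m and y of wide_block in the frame of pass_square between -0.036 and 0.036 m and angle between each of wide_block, narrow_block's own z axis and vertical below 0.1 rad and height (world z) of wide_block below 0.006 m and angle between gauge's own z axis and vertical below 0.2 rad and linear speed of each of wide_block, gauge below 0.02 m/s and distance of narrow_block from where it was at the start of the episode below 0.04 m); the robot touches nothing.
It fails at once if the wide-holed block is lifted more than 20 mm off the bench or tipped more than 20 degrees (height (world z) of wide_block above 0.02 m or angle between wide_block's own z axis and vertical above 0.35 rad).
It also fails if it takes over 56 s, if anything falls off the work surface, if the arm or the gripper's body presses on something with over 40 N, if the wrist force passes 120 N, or if a joint passes its speed limit or range.

## Robot

A 6-joint arm with a two-finger parallel gripper is mounted at the origin on the work surface. World frame = base frame: x ahead of the robot, y to its left, z up, the work surface at z = 0. Lengths are in m, angles in rad, forces in N, time in s.
With the tool pointing down it reaches from about 0.225 to 0.875 m from the base axis. Payload 3.4 kg.
Tool frame: the origin (TCP) lies on the centre line of the jaws, within the pads' length; the fingertips stand 19 mm ahead of it and the grasp point (between the pads) is the TCP (nose_length is the distance from the TCP to the fingertips, in m); z points along the fingers, y is the direction in which the jaws open and shut (so a half turn about z gives the same grasp; the last joint's range is limited). The gripper opens to 85 mm and grips with 20 to 120 N. Pads are 22 mm wide; open, the fingers measure 114 mm over their backs; the gripper's body (76 mm by 85 mm) begins 54 mm behind the grasp point. The pads swing forward as they close: fully open they stand 13 mm farther back than shut.
Start: joints at [-0.121, 0.276, 1.505, -0, 1.361, -0.121], TCP at [0.575, -0, 0.25] pointing down, gripper open.
Joint ranges: [-2.89, 2.89], [-0.75, 2.08], [0.22, 2.7], [-1.18, 4.32], [0.11, 2.71], [-2.7, 2.7]. Speed limits (rad/s): [2.57, 2.57, 3.14, 3.14, 3.14, 3.14].

## Interface

Orientations are given as a unit quaternion [w, x, y, z].
In Python, from rig import * gives the robot as it stands.
- The arm moves only by the shell command python3 -m jog 'ROWS' [OPENING] [FORCE]. ROWS is JSON, one flat list of numbers, 6 for each row, row after row: the shift along the tool's x, y, z in mm, then the turn, a rotation vector about the tool's x, y, z in degrees. In form: [tx, ty, tz, wx, wy, wz, tx, ty, tz, wx, wy, wz, ...]. A call has 1 to 10 rows; each row is the pose to reach, as a shift and turn from the pose commanded when the call began, along the tool's axes at that moment; what a row does not reach only later rows make up. A row lasts 1/8 s, in which the tool goes at most 62.5 mm and 10.7 degrees, less where a joint would pass 70% of its speed; a pose out of reach is approached as far as the arm can. A call with a gripper value outside its range is refused whole. OPENING is the closure, from 0 (fully open) to 1 (shut), set as the call begins (- or left out, the last holds). The fingers move at their own pace and stop on an object; FORCE is the grip in N (left out, the last holds). Time passes only in rows, so rows that repeat a pose let the fingers close. It gives the time, the measured TCP pose, the force and the opening at its end, in the units of the state.
- get_state(): the state, without advancing time (a new reading comes with each control period).
- get_image(name): name is "scene" or "side" or "wrist"; returns a dict with "frame" (400x640x3 uint8, red, green, blue), "camera_matrix" (3x3 intrinsics, pixels), "rvec" (rotation vector, rad) and "tvec" (3), from world to camera coordinates, as OpenCV has them. Camera axes: x right, y down, z forward; pixel columns grow to the right and rows downward; lengths in m; the calibration is good to about 2 mm. A picture is of the moment at which its call begins. There is no depth.
- sign_off(): hands the job in, once; it reports no verdict.
The state is a dict: "clock": time; "qpos": joint angles; "qd": joint speeds; "effort": joint torques, N m; "position": TCP position; "ee_rot": TCP orientation; "contact_force": force on the tool from outside, world axes, zero at the start; "moment": the same for the moment, N m; "width": finger opening in m.
Only numpy, scipy, OpenCV 4.12 (cv2) and the standard library are available. Lean on these libraries where they do the work, as an engineer would, in place of code of your own. Each camera call takes 0.05 s, during which the arm holds its last target.

## Working session

There is one attempt and no reset: what is moved stays moved. The work goes in short steps, Python scripts to look and compute and a shell command to move; the robot and the scene stay as the last step left them, time stands still between calls to the robot, and variables do not carry over. Pictures are saved under pics/ and viewed, and the job is handed in when it is done.

```bash
ls; mkdir -p pics
python3 - <<'E'
from rig import *
import cv2
for n in ["scene","side","wrist"]:
    d=get_image(n); cv2.imwrite(f"pics/{n}0.png",d["frame"][:,:,::-1]); 
    print(n,d["camera_matrix"],d["rvec"],d["tvec"])
print(get_state())
E
```

```text
pics
scene [[398.04841759   0.         321.63450538]
 [  0.         398.04841759 205.71097798]
 [  0.           0.           1.        ]] [ 1.48969093  2.05232799 -0.88784695] [ 0.05025034 -0.33851254  1.34430275]
side [[464.78189121   0.         312.3545387 ]
 [  0.         464.78189121 193.59633384]
 [  0.           0.           1.        ]] [ 2.11912934 -0.73005959  0.3455211 ] [-0.31085564  0.28630014  0.78530513]
wrist [[347.35255399   0.         327.05639379]
 [  0.         347.35255399 198.18006414]
 [  0.           0.           1.        ]] [-2.81181359e+00  2.72357073e-04  3.61417912e-03] [-0.5727333  -0.04159881  0.38085127]
{'clock': 0.15, 'qpos': array([-1.20979180e-01,  2.76478379e-01,  1.50583688e+00, -3.45344143e-05,
        1.36066259e+00, -1.21014219e-01]), 'qd': array([-3.88662920e-06, -2.22826152e-03, -3.57066809e-03,  2.97899056e-04,
       -5.46750764e-04, -2.10417290e-04]), 'effort': array([ 9.65923646e-04, -4.17143512e+01, -2.46032345e+01, -1.26433165e-04,
        7.58384820e-03, -3.43765259e-05]), 'position': array([5.74649272e-01, 3.74664093e-05, 2.49624216e-01]), 'ee_rot': array([-5.34862894e-04,  7.07091668e-01,  7.07121555e-01, -4.40341817e-04]), 'contact_force': array([-0.01443339, -0.41642908, -0.19182871]), 'moment': array([ 0.01698637, -0.03157078,  0.00706451]), 'width': 0.08517420445495884}
```

View pics/scene0.png

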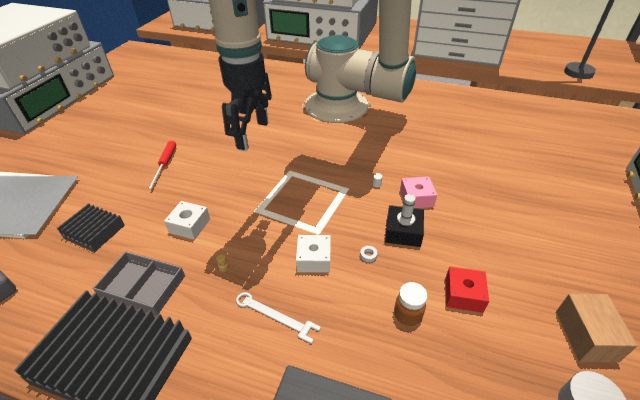

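View pics/side0.png

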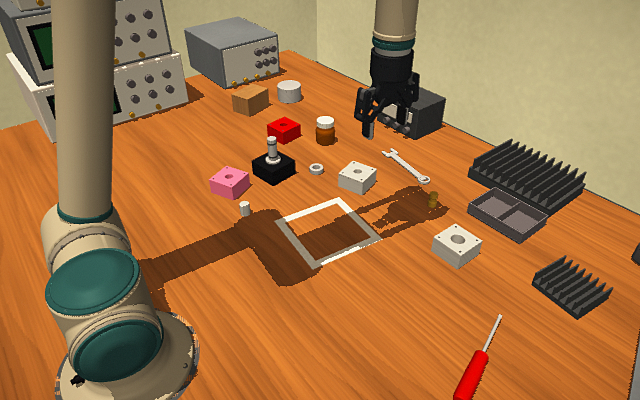

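View pics/wrist0.png

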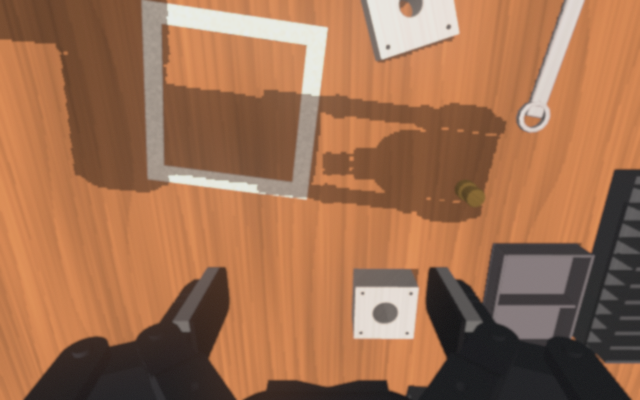

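The blocks are the grey one at scene (187,220), with the larger hole, and the grey one at (314,253), with the smaller hole. The pink (419,191) and red (467,289) ones are excluded by colour. The gauge is at (408,213) in the black stand. I'll confirm this in crops.

Run:
```python
import cv2,numpy as np
s=cv2.imread("pics/scene0.png"); d=cv2.imread("pics/side0.png")
def c(im,x,y,w,h,W,H): return cv2.resize(im[y:y+h,x:x+w],(W,H),interpolation=cv2.INTER_CUBIC)
cv2.imwrite("pics/cropA.png",np.vstack([np.hstack([c(s,155,195,64,48,400,300),c(s,282,225,64,48,400,300)]),np.hstack([c(d,425,215,64,48,400,300),c(d,325,153,64,48,400,300)])]))
cv2.imwrite("pics/cropB.png",np.hstack([c(s,375,180,70,70,400,400),c(d,240,125,70,70,400,400)]))
cv2.imwrite("pics/cropC.png",np.hstack([c(s,250,165,104,78,400,300),c(d,265,185,120,90,400,300)]))
```

```text
(no output)
```

View pics/cropA.png

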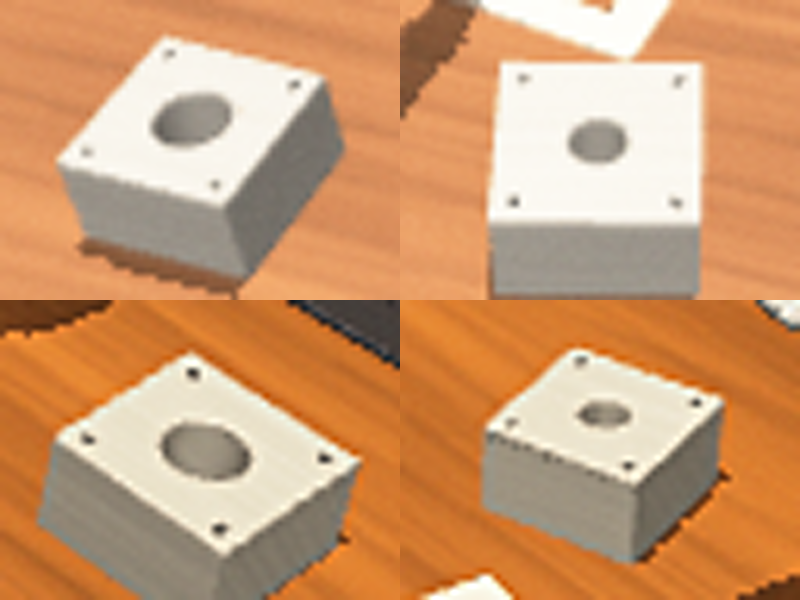

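View pics/cropB.png

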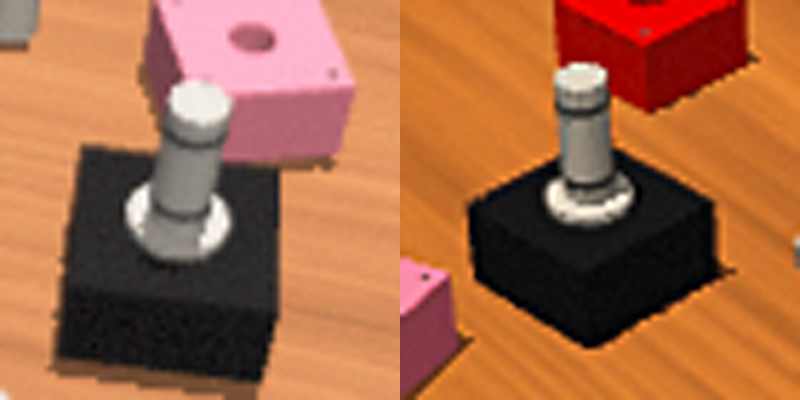

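View pics/cropC.png

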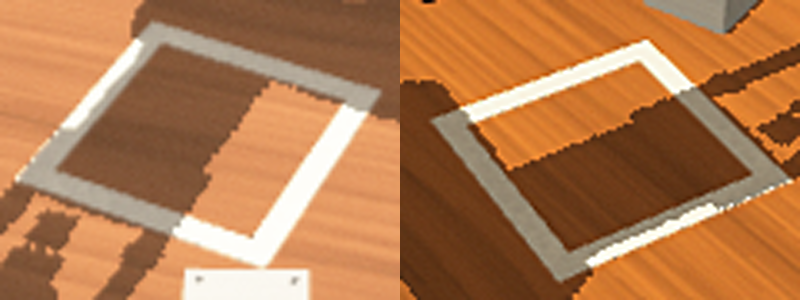

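The crops confirm it: the wide hole is in the block at scene (187,220) / side (457,243), and the narrow one is at (314,253) / (357,176). The gauge's handle top is at scene (410,197) / side (272,137). Next I'll compute positions.

```bash
cat > h.py <<'E'
import numpy as np,cv2
from rig import *
CAL={}
def cal(n):
    if n not in CAL:
        d=get_image(n); CAL[n]=(d["camera_matrix"],cv2.Rodrigues(d["rvec"])[0],d["tvec"].reshape(3))
    return CAL[n]
def plane(n,uv,z):
    K,R,t=cal(n); C=-R.T@t
    d=R.T@np.linalg.inv(K)@np.array([uv[0],uv[1],1.]); return C+d*(z-C[2])/d[2]
E
python3 - <<'E'
from h import *
def P(n,off,sc,pts,z):
    return np.array([plane(n,(off[0]+(p[0]+.5)/sc-.5,off[1]+(p[1]+.5)/sc-.5),z) for p in pts])
def show(l,q):
    e=[q[(i+1)%4]-q[i] for i in range(4)]
    print(l,q.mean(0).round(4),[round(float(np.linalg.norm(x)),4) for x in e],[round(float(np.degrees(np.arctan2(x[1],x[0]))%90),1) for x in e])
show("wide sc",P("scene",(155,195),6.25,[(168,37),(325,77),(225,207),(57,160)],.04))
show("wide sd",P("side",(425,215),6.25,[(192,53),(360,160),(222,255),(55,138)],.04))
show("nar sc",P("scene",(282,225),6.25,[(100,62),(303,63),(302,223),(90,220)],.04))
show("nar sd",P("side",(325,153),6.25,[(175,48),(323,103),(235,185),(85,133)],.04))
show("tape sc",P("scene",(250,165),3.846,[(150,22),(382,93),(262,267),(18,180)],.0))
show("tape sd",P("side",(265,185),3.333,[(248,40),(387,183),(162,281),(32,118)],.0))
print("holes",P("scene",(155,195),6.25,[(192,120)],.04),P("side",(425,215),6.25,[(205,151)],.04),P("scene",(282,225),6.25,[(198,142)],.04),P("side",(325,153),6.25,[(205,114)],.04))
print("gauge top",P("scene",(375,180),5.714,[(200,103)],.108),P("side",(240,125),5.714,[(182,70)],.108))
print("collar",P("scene",(375,180),5.714,[(178,222)],.048),P("side",(240,125),5.714,[(188,197)],.048))
show("stand",P("scene",(375,180),5.714,[(82,147),(280,165),(276,305),(68,295)],.042))
show("stand sd",P("side",(240,125),5.714,[(205,140),(315,205),(195,272),(70,205)],.042))
E
```

```text
wide sc [ 0.6395 -0.1714  0.04  ] [0.069, 0.0701, 0.0713, 0.0696] [88.9, 0.2, 88.5, 88.3]
wide sd [ 0.6414 -0.1702  0.04  ] [0.0687, 0.071, 0.0692, 0.0701] [89.9, 89.9, 89.2, 89.5]
nar sc [0.6447 0.143  0.04  ] [0.0709, 0.0706, 0.0697, 0.0699] [17.3, 17.2, 16.8, 18.2]
nar sd [0.6451 0.1426 0.04  ] [0.0702, 0.0686, 0.0671, 0.0728] [16.0, 16.6, 19.5, 19.1]
tape sc [0.4737 0.053  0.    ] [0.1802, 0.1768, 0.1745, 0.1767] [82.3, 81.4, 82.3, 83.3]
tape sd [0.4758 0.0548 0.    ] [0.1774, 0.1715, 0.18, 0.1767] [80.8, 82.5, 82.4, 81.6]
holes [[ 0.6405194  -0.17177272  0.04      ]] [[ 0.64043459 -0.17038354  0.04      ]] [[0.64573237 0.14313981 0.04      ]] [[0.6462856  0.14349647 0.04      ]]
gauge top [[0.50626394 0.31424723 0.108     ]] [[0.51042624 0.31876657 0.108     ]]
collar [[0.50970274 0.31463655 0.048     ]] [[0.503975   0.31135758 0.048     ]]
stand [0.5058 0.3141 0.042 ] [0.0794, 0.0778, 0.0785, 0.0832] [10.0, 6.8, 13.9, 7.7]
stand sd [0.5084 0.3119 0.042 ] [0.078, 0.073, 0.0814, 0.0795] [5.6, 8.3, 10.2, 5.7]
```

Gauge ≈ (0.507, 0.314), narrow ≈ (0.645, 0.143), wide ≈ (0.640, −0.171), tape ≈ (0.4745, 0.054). Tool x is world +y, tool y is world +x and tool z points down. I'll go above the gauge.

```bash
python3 -m jog '[50,-10,10,0,0,0,105,-22,20,0,0,0,160,-34,30,0,0,0,215,-46,40,0,0,0,270,-58,50,0,0,0,314,-68,50,0,0,0,314,-68,50,0,0,0,314,-68,50,0,0,0,314,-68,50,0,0,0]' 0 60
python3 - <<'E'
from rig import *
import cv2
for n in ["side","wrist"]:
    cv2.imwrite(f"pics/{n}1.png",get_image(n)["frame"][:,:,::-1])
print(get_state()["position"],get_state()["ee_rot"])
E
```

```text
clock: 1.38
position: [0.5074, 0.3128, 0.2004]
ee_rot: [0.0, 0.708, 0.707, -0.0]
contact_force: [-0.6, 0.0, 0.3]
width: 0.0853
[0.50747773 0.31281698 0.20047481] [1.58472503e-04 7.07720885e-01 7.06492125e-01 3.31296192e-05]
```

View pics/wrist1.png

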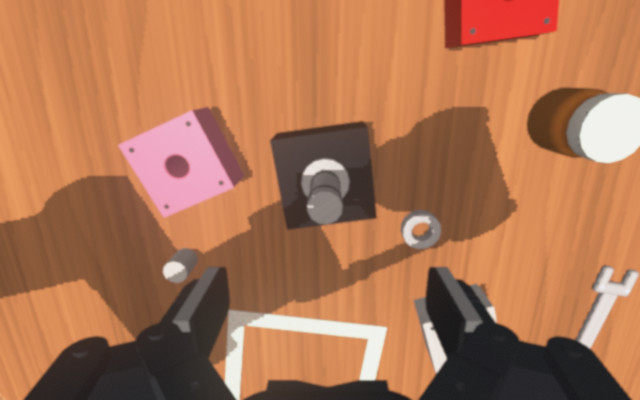

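View pics/side1.png

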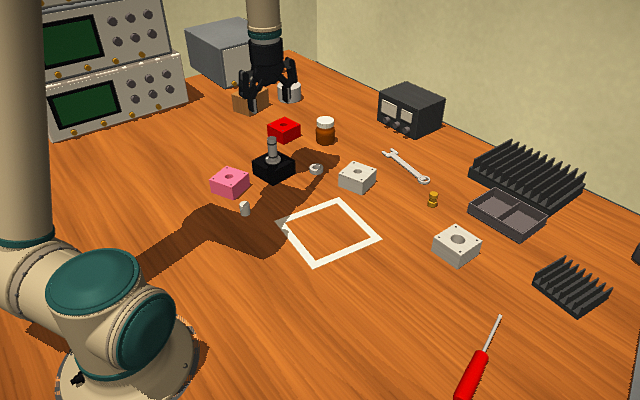

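Wrist view: gauge top disc at (325,206), collar centre about (325,181), clear room for the jaws. I'll check its position from here.

Run:
```python
from h import *
im=get_image("wrist")["frame"][:,:,::-1]
cv2.imwrite("pics/w1c.png",cv2.resize(im[130:250,260:420],(800,600),interpolation=cv2.INTER_CUBIC))
print(plane("wrist",(325,206),.108),plane("wrist",(325,181),.048))
```

```text
[0.50486357 0.31731523 0.108     ] [0.50449445 0.31717963 0.048     ]
```

View pics/w1c.png

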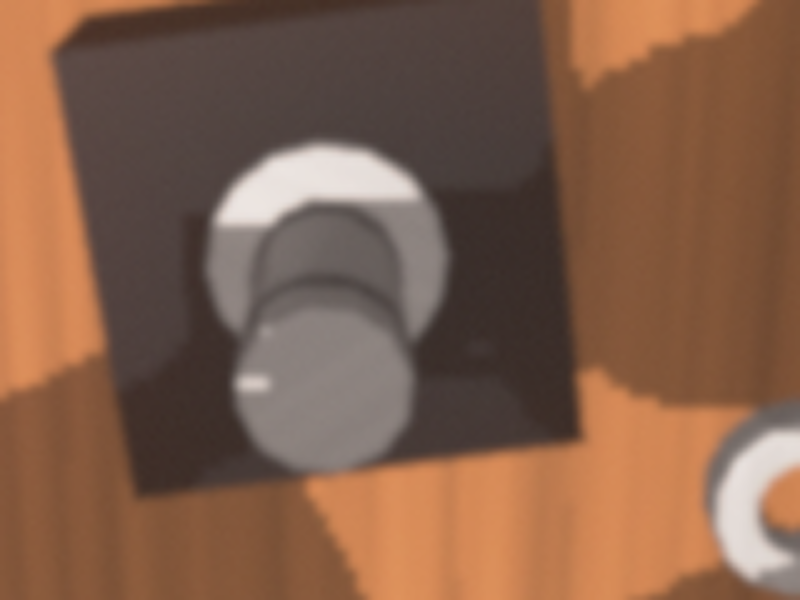

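```bash
python3 -m jog '[2,-1.5,30,0,0,0,2,-1.5,60,0,0,0,2,-1.5,85,0,0,0,2,-1.5,105,0,0,0,2,-1.5,114,0,0,0,2,-1.5,114,0,0,0,2,-1.5,114,0,0,0]' 0 60; python3 -m jog '[0,0,0,0,0,0,0,0,0,0,0,0,0,0,0,0,0,0,0,0,0,0,0,0,0,0,0,0,0,0,0,0,0,0,0,0]' 1 60;  python3 - <<'E'
from rig import *
import cv2
for n in ["scene"]:
    cv2.imwrite(f"pics/{n}2.png",cv2.resize(get_image(n)["frame"][130:280,330:530,::-1],(800,600)))
print(get_state())
E
```

```text
clock: 2.45
position: [0.5063, 0.3162, 0.0872]
ee_rot: [0.0, 0.707, 0.707, 0.001]
contact_force: [0.1, 1.2, -0.4]
width: 0.0859
clock: 3.2
position: [0.5058, 0.3161, 0.0867]
ee_rot: [0.0, 0.707, 0.707, 0.0]
contact_force: [0.6, -1.0, 2.9]
width: 0.0227
{'clock': 3.25, 'qpos': array([ 4.41932604e-01,  4.38459927e-01,  1.69206447e+00, -8.22804679e-05,
        1.01031154e+00,  4.42006075e-01]), 'qd': array([-0.00035081,  0.00094303, -0.00144997,  0.00020136, -0.0007757 ,
       -0.00130533]), 'effort': array([ 8.19203211e-02, -4.45192516e+01, -1.89551961e+01,  2.50870554e-02,
       -9.95892403e-02,  5.94417681e-03]), 'position': array([0.50578612, 0.31605897, 0.0866662 ]), 'ee_rot': array([1.60218285e-04, 7.07117251e-01, 7.07096209e-01, 3.44527503e-04]), 'contact_force': array([-0.23594282,  0.30216682,  3.63243238]), 'moment': array([-0.07783954,  0.02783624,  0.01162178]), 'width': 0.022557220272594887}
```

View pics/scene2.png

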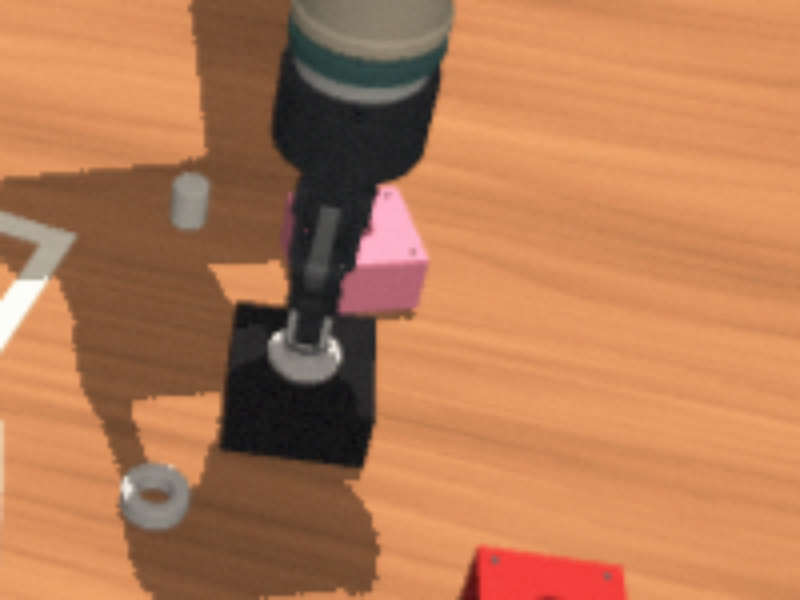

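The jaws hold the handle (width 22.6 mm). I'll lift and check.

```bash
python3 -m jog '[0,0,-10,0,0,0,0,0,-30,0,0,0,0,0,-55,0,0,0,0,0,-80,0,0,0,0,0,-80,0,0,0,0,0,-80,0,0,0]' 1 90
python3 - <<'E'
from rig import *
import cv2
for n in ["scene","side"]:
    cv2.imwrite(f"pics/{n}3.png",get_image(n)["frame"][:,:,::-1])
s=get_state();print(s["position"],s["contact_force"],s["moment"],s["width"])
E
```

```text
clock: 4.0
position: [0.5047, 0.3156, 0.1652]
ee_rot: [-0.0, 0.707, 0.707, -0.001]
contact_force: [-0.3, 0.5, -2.7]
width: 0.0218
[0.50457357 0.31553582 0.16478579] [-0.50561684 -0.41088794 -1.7876719 ] [-0.00411909 -0.03621095 -0.02667377] 0.022244308674147967
```

View pics/scene3.png

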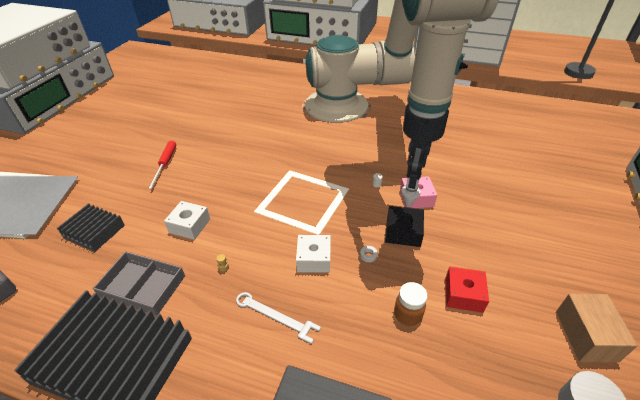

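View pics/side3.png

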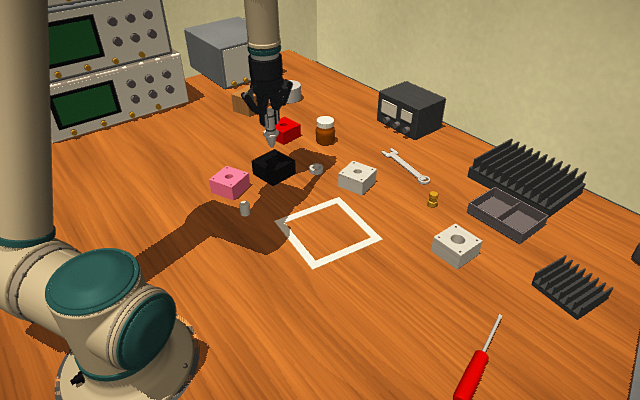

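The gauge is held, upright and clear of the stand. I'll go above the narrow block.

```bash
python3 -m jog '[-20,16,-5,0,0,0,-65,53,-5,0,0,0,-110,89,-5,0,0,0,-150,121,-5,0,0,0,-173,140,-5,0,0,0,-173,140,-5,0,0,0,-173,140,-5,0,0,0,-173,140,-5,0,0,0]'
python3 - <<'E'
from rig import *
import cv2,numpy as np
c=[]
for n,(x,y) in zip(["scene","side"],[(274,183),(312,110)]):
    c.append(cv2.resize(get_image(n)["frame"][y:y+100,x:x+80,::-1],(400,500),interpolation=cv2.INTER_CUBIC))
cv2.imwrite("pics/c4.png",np.hstack(c))
s=get_state();print(s["position"],s["contact_force"],s["moment"],s["width"])
E
```

```text
clock: 5.1
position: [0.6446, 0.144, 0.1709]
ee_rot: [-0.001, 0.707, 0.708, -0.0]
contact_force: [-0.7, -0.4, -1.5]
width: 0.0224
[0.6448537  0.14403011 0.17132863] [ 0.12854271 -0.74821466 -1.57380099] [ 0.00311142 -0.02621262  0.02326474] 0.02224390521503532
```

View pics/c4.png

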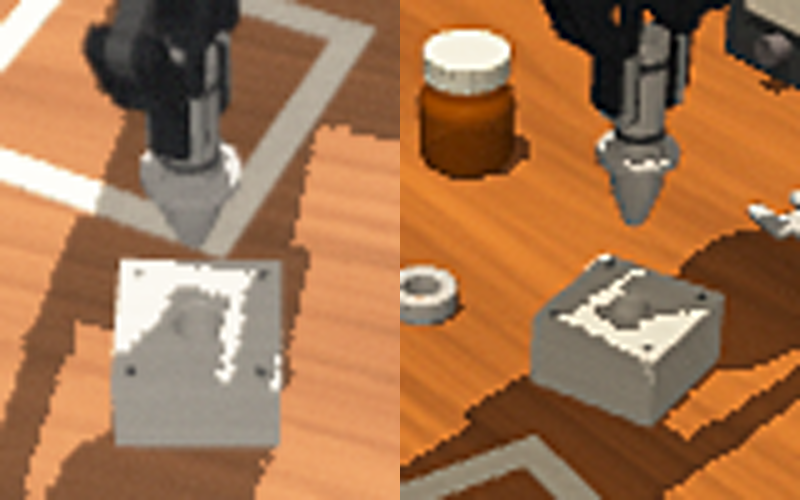

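Above the narrow block, the nose tip is at scene (314,232) / side (358,154).

Run:
```python
from h import *
for z in (.088,.090,.092):
  print(z,plane("scene",(314.1,232.2),z),plane("side",(358.2,154.2),z))
print(plane("scene",(313.1,247.2),.04),plane("side",(357.4,171),.04))
```

```text
0.088 [0.64552037 0.14623838 0.088     ] [0.64724172 0.14482004 0.088     ]
0.09 [0.64723473 0.14688711 0.09      ] [0.64504424 0.14252941 0.09      ]
0.092 [0.64894909 0.14753584 0.092     ] [0.64284677 0.14023879 0.092     ]
[0.64557504 0.14272648 0.04      ] [0.64578984 0.14287262 0.04      ]
```

```bash
python3 -m jog '[-2,0,25,0,0,0,-2,0,45,0,0,0,-2,0,55,0,0,0,-2,0,60,0,0,0,-2,0,60,0,0,0,-2,0,60,0,0,0]'
python3 - <<'E'
from rig import *
import cv2,numpy as np
c=[]
for n,(x,y) in zip(["scene","side"],[(274,183),(312,110)]):
    c.append(cv2.resize(get_image(n)["frame"][y:y+100,x:x+80,::-1],(400,500),interpolation=cv2.INTER_CUBIC))
cv2.imwrite("pics/c5.png",np.hstack(c))
s=get_state();print(s["position"],s["contact_force"],s["moment"],s["width"])
E
```

```text
clock: 6.05
position: [0.6457, 0.1413, 0.1118]
ee_rot: [0.0, 0.707, 0.707, 0.0]
contact_force: [-0.6, 2.1, -1.8]
width: 0.0223
[0.64571054 0.14117183 0.11178099] [-0.79293154  2.83679594 -1.87418897] [0.50872842 0.08546065 0.00799514] 0.022518287919284615
```

View pics/c5.png

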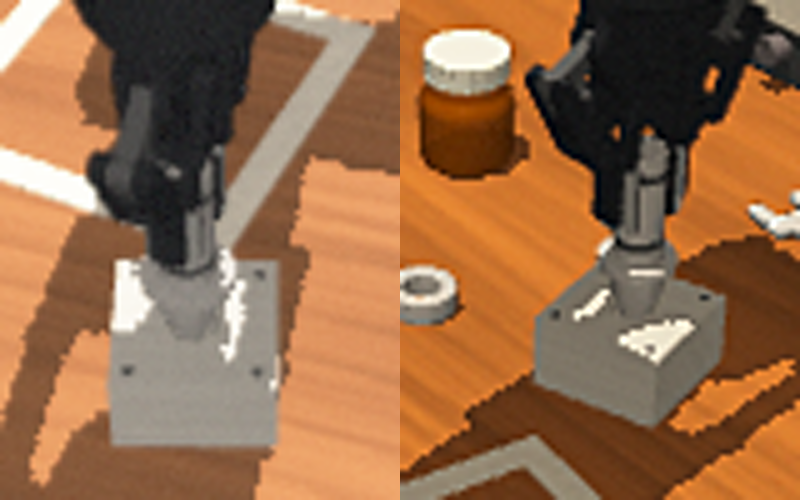

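The nose is in the hole, touching its −y wall lightly (2.8 N). I'll centre it +2 mm in y and go slightly deeper.

```bash
python3 -m jog '[2,0,0,0,0,0,2,0,2,0,0,0,2,0,3.5,0,0,0,2,0,3.5,0,0,0,2,0,3.5,0,0,0]'
python3 - <<'E'
from rig import *
import cv2,numpy as np
c=[]
for n,(x,y) in zip(["scene","side"],[(274,183),(312,110)]):
    c.append(cv2.resize(get_image(n)["frame"][y:y+100,x:x+80,::-1],(400,500),interpolation=cv2.INTER_CUBIC))
cv2.imwrite("pics/c6.png",np.hstack(c))
s=get_state();print(s["position"],s["contact_force"],s["moment"],s["width"])
E
```

```text
clock: 6.78
position: [0.6456, 0.143, 0.1077]
ee_rot: [-0.0, 0.707, 0.707, 0.0]
contact_force: [0.3, 1.2, -2.2]
width: 0.0221
[0.64552008 0.14300423 0.10775389] [ 0.01939065  0.64928133 -1.66824228] [ 0.29150979 -0.00530358 -0.05284897] 0.022037687246553177
```

View pics/c6.png

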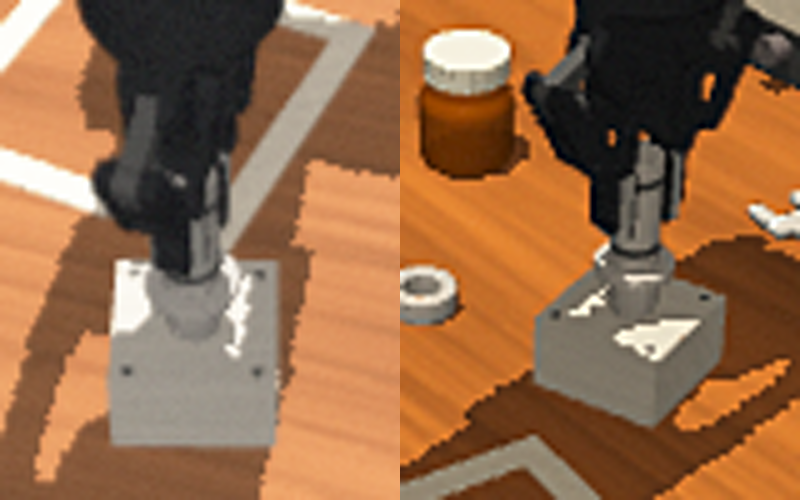

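```bash
python3 -m jog '[0,0,1.5,0,0,0,0,0,3,0,0,0,0,0,3,0,0,0,0,0,3,0,0,0]'
python3 - <<'E'
from rig import *
s=get_state();print(s["position"],s["contact_force"],s["moment"],s["width"])
E
```

```text
clock: 7.38
position: [0.6455, 0.1434, 0.1058]
ee_rot: [-0.0, 0.707, 0.707, 0.0]
contact_force: [-2.3, 2.1, 5.0]
width: 0.0219
[0.64547875 0.14337594 0.10584068] [-2.28435809  2.11299458  5.02449778] [ 0.4362514   0.47415346 -0.02162712] 0.021909284679442795
```

Vertical force has risen by about 7 N, so the nose is seated in the narrow hole and step 1 is done. I'll lift straight out and move to the wide block.

```bash
python3 -m jog '[0,0,-10,0,0,0,0,0,-35,0,0,0,0,0,-65,0,0,0,-20,0,-66,0,0,0,-70,-1,-66,0,0,0,-125,-2,-66,0,0,0,-180,-3,-66,0,0,0,-235,-4,-66,0,0,0,-285,-5,-66,0,0,0,-314,-5,-66,0,0,0]';python3 -m jog '[0,0,0,0,0,0,0,0,0,0,0,0,0,0,0,0,0,0]'
python3 - <<'E'
from h import *
c=[]
for n,(x,y) in zip(["scene","side"],[(147,150),(412,170)]):
    c.append(cv2.resize(get_image(n)["frame"][y:y+100,x:x+80,::-1],(400,500),interpolation=cv2.INTER_CUBIC))
cv2.imwrite("pics/c7.png",np.hstack(c)); cv2.imwrite("pics/sc7.png",get_image("scene")["frame"][:,:,::-1])
s=get_state();print(s["position"],s["contact_force"],s["moment"],s["width"])
E
```

```text
clock: 8.62
position: [0.6387, -0.1755, 0.1689]
ee_rot: [-0.001, 0.708, 0.706, -0.002]
contact_force: [0.0, 0.6, -1.6]
width: 0.0222
clock: 9.0
position: [0.6401, -0.1702, 0.1703]
ee_rot: [-0.0, 0.707, 0.707, -0.0]
contact_force: [0.2, 0.3, -2.6]
width: 0.0225
[ 0.64056749 -0.17007584  0.17084595] [-0.2654277   0.08654066 -1.72930887] [0.01695857 0.03070333 0.05088026] 0.02237693442773841
```

View pics/c7.png

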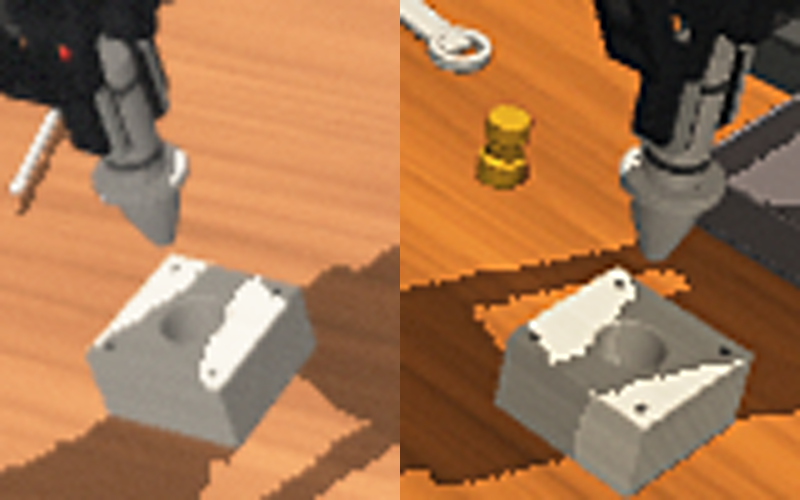

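View pics/sc7.png

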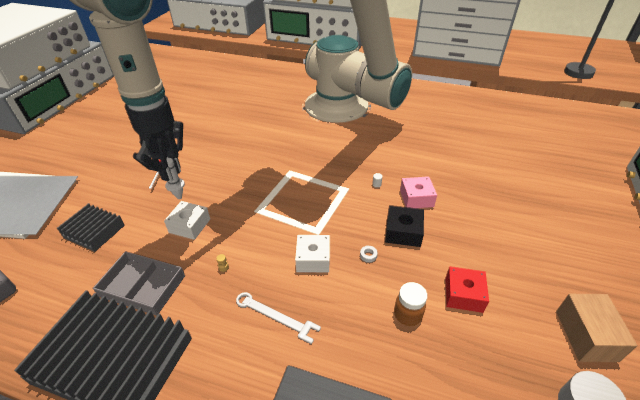

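The gauge hangs over the wide block. The narrow block is unmoved at (313,250). I'll measure the tip, collar and tilt.

Run:
```python
from h import *
from scipy.optimize import least_squares
pix={"scene":{"tip":(167,243),"col":(139,168),"top":(118,60)},"side":{"tip":(255,260),"col":(278,170),"top":(325,50)}}
off={"scene":(147,150),"side":(412,170)}
def uv(n,p): return np.array([off[n][0]+(p[0]+.5)/5-.5,off[n][1]+(p[1]+.5)/5-.5])
for k in ("tip","col"):
    Ps=[];q=[]
    for n in pix:
        K,R,t=cal(n);Ps.append(K@np.c_[R,t]);q.append(uv(n,pix[n][k]))
    X=cv2.triangulatePoints(Ps[0],Ps[1],q[0],q[1]);print(k,(X[:3]/X[3]).ravel())
for n in pix:
    K,R,t=cal(n)
    pr=lambda X:(lambda y:y[:2]/y[2])(K@(R@np.array(X)+t))
    a=pr([.640,-.171,.09]);b=pr([.640,-.171,.13]);print(n,a,b,"expected dir",(b-a)/np.linalg.norm(b-a)); d=uv(n,pix[n]["col"])-uv(n,pix[n]["tip"]);print(uv(n,pix[n]["tip"]),"seen",d/np.linalg.norm(d))
    print("hole",plane(n,{"scene":(147+193/5,150+320/5),"side":(412+232/5,170+347/5)}[n],.04))
```

```text
tip [ 0.64008334 -0.17254019  0.08822002]
col [ 0.64147018 -0.17224176  0.13328043]
scene [180.12993859 197.76352871] [175.33880887 184.08924749] expected dir [-0.3306659  -0.94374788]
[180.  198.2] seen [-0.34975417 -0.93684151]
hole [ 0.64093685 -0.17071124  0.04      ]
side [461.87244597 220.54223287] [465.59178181 204.89975777] expected dir [ 0.23132252 -0.97287712]
[462.6 221.6] seen [ 0.24759827 -0.96886279]
hole [ 0.64046525 -0.17296008  0.04      ]
```

The gauge is upright and the tip is within about 1 mm of the hole axis. I'll descend.

```bash
python3 -m jog '[0.5,0,25,0,0,0,0.5,0,48,0,0,0,0.5,0,60,0,0,0,0.5,0,70,0,0,0,0.5,0,70,0,0,0,0.5,0,70,0,0,0]'
python3 - <<'E'
from rig import *
s=get_state();print(s["position"],s["contact_force"],s["moment"],s["width"])
E
```

```text
clock: 10.0
position: [0.6411, -0.1707, 0.1016]
ee_rot: [0.001, 0.707, 0.707, 0.0]
contact_force: [-0.5, -0.7, -1.6]
width: 0.0223
[ 0.64109983 -0.17070434  0.10161829] [-0.48522126 -0.68679524 -1.56428818] [ 0.00507057 -0.0405191  -0.02454636] 0.022301552858909345
```

```bash
python3 -m jog '[0,0,6,0,0,0,0,0,12,0,0,0,0,0,16,0,0,0,0,0,18,0,0,0,0,0,19,0,0,0,0,0,19,0,0,0,0,0,19,0,0,0]'
python3 - <<'E'
from h import *
s=get_state();print(s["position"],s["contact_force"],s["moment"],s["width"])
c=[]
for n,(x,y) in zip(["scene","side"],[(147,150),(412,170)]):
    c.append(cv2.resize(get_image(n)["frame"][y:y+100,x:x+80,::-1],(400,500),interpolation=cv2.INTER_CUBIC))
cv2.imwrite("pics/c8.png",np.hstack(c))
E
```

```text
clock: 10.88
position: [0.6404, -0.1705, 0.0847]
ee_rot: [0.001, 0.707, 0.707, 0.0]
contact_force: [-3.9, 2.2, 13.1]
width: 0.0223
[ 0.64042292 -0.17050512  0.08471928] [-3.89723324  2.1784414  13.07802835] [0.28920659 0.90813361 0.00190239] 0.022251681811755828
```

View pics/c8.png

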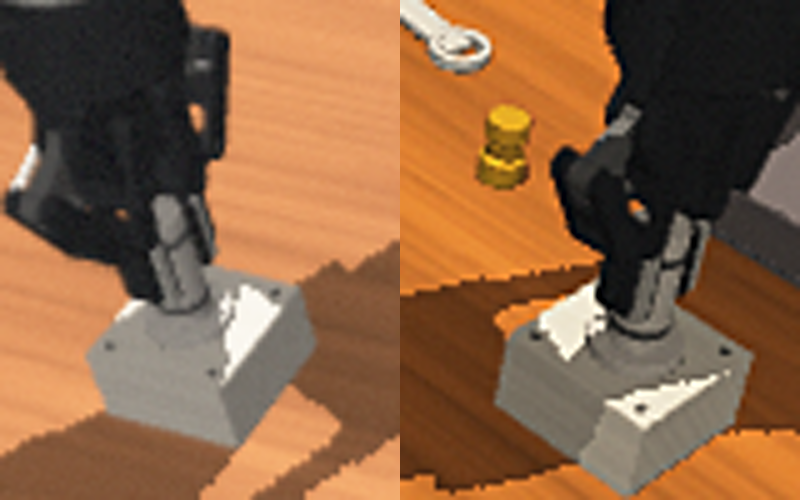

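The gauge is home: the collar is flush on the block top and it pushes back with 13 N. I'll ease off 1 mm and slide toward the tape square.

```bash
python3 -m jog '[0,0,-1,0,0,0,4,-3,-1,0,0,0,16,-12,-1,0,0,0,32,-24,-1,0,0,0,48,-36,-1,0,0,0,64,-47,-1,0,0,0,80,-59,-1,0,0,0,96,-71,-1,0,0,0,108,-80,-1,0,0,0,108,-80,-1,0,0,0]'
python3 - <<'E'
from h import *
s=get_state();print(s["position"],s["contact_force"],s["moment"],s["width"])
for n in ["scene","side"]: cv2.imwrite(f"pics/{n}9.png",get_image(n)["frame"][:,:,::-1])
E
```

```text
clock: 12.22
position: [0.5624, -0.0625, 0.0848]
ee_rot: [0.003, 0.707, 0.707, 0.002]
contact_force: [-0.1, -0.0, 9.7]
width: 0.0224
[ 0.56244892 -0.06246838  0.08478673] [-0.0816534  -0.00996042  9.66979523] [ 0.02769877 -0.02350723  0.02889935] 0.022384011112806534
```

View pics/side9.png

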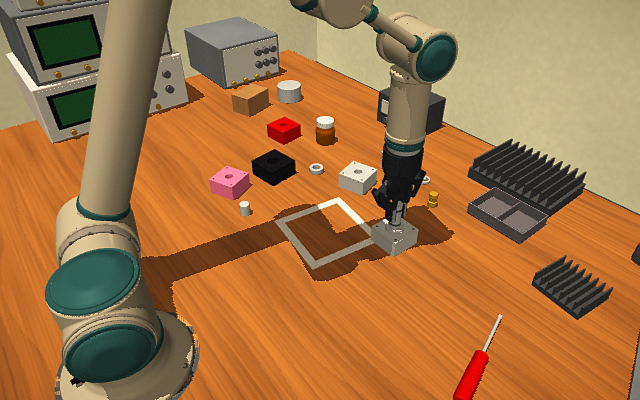

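The block follows, flat, and is now at side (396,240) by the tape's right corner. I'll continue the remaining −88, +116.5 mm.

```bash
python3 -m jog '[6,-4,0,0,0,0,20,-15,0,0,0,0,36,-27,0,0,0,0,52,-39,0,0,0,0,68,-51,0,0,0,0,84,-63,0,0,0,0,98,-74,0,0,0,0,110,-83,0,0,0,0,116,-87,0,0,0,0,116,-87,0,0,0,0]'
python3 - <<'E'
from h import *
s=get_state();print(s["position"],s["contact_force"],s["moment"],s["width"])
c=[]
for n,(x,y) in zip(["scene","side"],[(240,140),(268,150)]):
    c.append(cv2.resize(get_image(n)["frame"][y:y+150,x:x+120,::-1],(400,500),interpolation=cv2.INTER_CUBIC))
cv2.imwrite("pics/c10.png",np.hstack(c))
E
```

```text
clock: 13.58
position: [0.4769, 0.053, 0.0848]
ee_rot: [0.004, 0.707, 0.708, 0.002]
contact_force: [2.2, -2.1, 8.3]
width: 0.022
[0.47689315 0.05295867 0.08484267] [ 2.1669209  -2.09381161  8.29841316] [-0.5083575  -0.33198452 -0.03664892] 0.02198561188659495
```

View pics/c10.png

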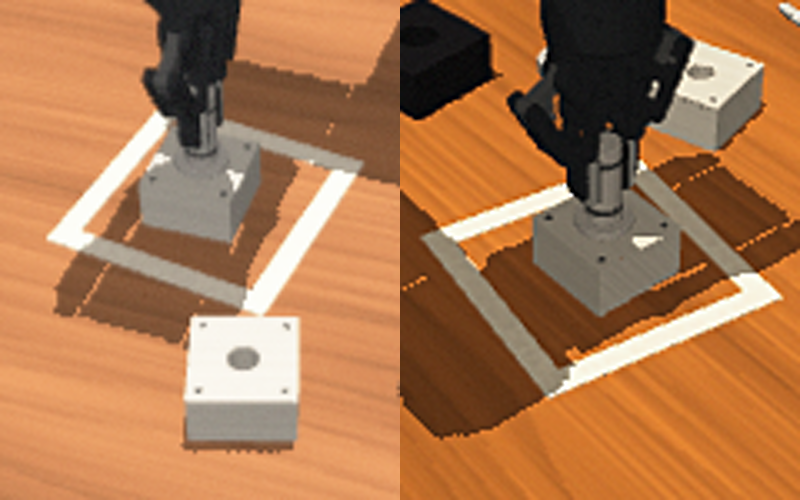

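The block sits in the square, clear of the tape all round, with the gauge home. I'll release and rise straight up.

```bash
python3 -m jog '[0,0,0,0,0,0,0,0,0,0,0,0,0,0,0,0,0,0,0,0,0,0,0,0,0,0,0,0,0,0,0,0,0,0,0,0]' 0; python3 -m jog '[0,0,-10,0,0,0,0,0,-30,0,0,0,0,0,-65,0,0,0,0,0,-110,0,0,0,0,0,-150,0,0,0,0,0,-150,0,0,0]'; python3 -m jog '[0,-50,-10,0,0,0,0,-100,-10,0,0,0,0,-120,-10,0,0,0,0,-120,-10,0,0,0,0,-120,-10,0,0,0]'
python3 - <<'E'
from h import *
s=get_state();print(s["position"],s["contact_force"],s["width"])
c=[]
for n,(x,y) in zip(["scene","side"],[(240,140),(268,150)]):
    c.append(cv2.resize(get_image(n)["frame"][y:y+150,x:x+120,::-1],(400,500),interpolation=cv2.INTER_CUBIC))
cv2.imwrite("pics/c11.png",np.hstack(c))
E
```

```text
clock: 14.42
position: [0.4735, 0.0535, 0.0828]
ee_rot: [-0.0, 0.707, 0.707, 0.0]
contact_force: [-0.9, 0.2, -0.4]
width: 0.0856
clock: 15.18
position: [0.4757, 0.0535, 0.2369]
ee_rot: [0.003, 0.707, 0.707, 0.003]
contact_force: [-0.6, 0.5, -0.3]
width: 0.0858
clock: 15.8
position: [0.3552, 0.0534, 0.243]
ee_rot: [0.001, 0.707, 0.707, 0.001]
contact_force: [-0.3, -0.0, -0.1]
width: 0.0858
[0.35517774 0.05338594 0.24299589] [-0.25773439 -0.03250352 -0.12385639] 0.08579420566548236
```

View pics/c11.png

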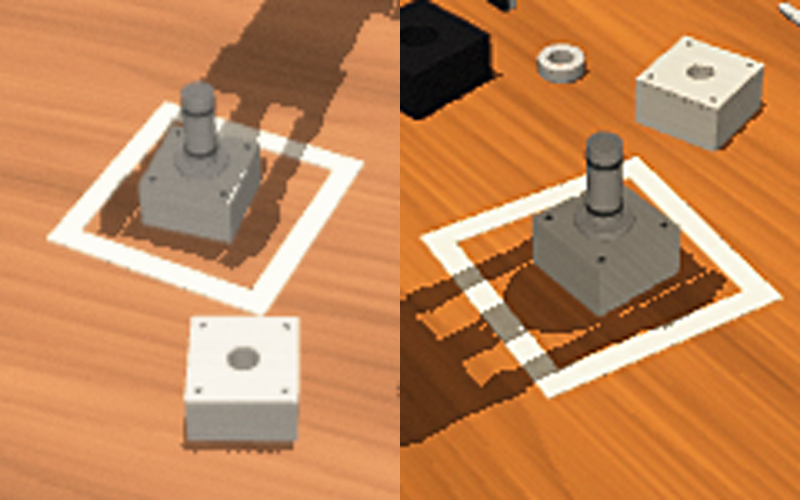

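The gauge stands upright and home in the block. I'll check the centring numerically against the tape, now fully visible.

Run:
```python
from h import *
o={"scene":(240,140),"side":(268,150)}
def P(n,pts,z): return np.array([plane(n,(o[n][0]+p[0]/3.333,o[n][1]+p[1]/3.333),z) for p in pts])
tape={"scene":[(168,102),(363,162),(264,314),(48,238)],"side":[(239,158),(381,296),(148,397),(21,236)]}
blk={"scene":[(172,118),(261,148),(233,203),(142,175)],"side":[(207,178),(280,228),(200,270),(133,218)]}
nar={"scene":[(191,318),(299,318),(299,401),(187,401)],"side":[(286,37),(364,70),(316,113),(236,78)]}
for n in o:
    t=P(n,tape[n],0);b=P(n,blk[n],.04);q=P(n,nar[n],.04).mean(0)
    a=np.arctan2(*(t[1]-t[0])[[1,0]]);d=(b.mean(0)-t.mean(0))[:2]
    print(n,t.mean(0),b.mean(0),"nar",q,"rel mm",1e3*np.array([d@[np.cos(a),np.sin(a)],d@[-np.sin(a),np.cos(a)]]), "top",P(n,[{"scene":(198,92),"side":(205,142)}[n]],.106))
```

```text
scene [ 4.73195434e-01  5.50832350e-02 -2.77555756e-17] [0.47565041 0.05065319 0.04      ] nar [0.64627332 0.14320567 0.04      ] rel mm [-4.05414304 -3.03581086] top [[0.47806117 0.05218421 0.106     ]]
side [0.47591053 0.05346774 0.        ] [0.4784141  0.04872281 0.04      ] nar [0.64374843 0.13799037 0.04      ] rel mm [4.36379008 3.1208203 ] top [[0.47854699 0.04972062 0.106     ]]
```

The block is within about 5 mm of the square's centre (limit 36 mm), the gauge top sits over the block's axis, and the narrow block has moved no more than about 5 mm. I'm handing in.

```bash
python3 -c "
from rig import *
print(sign_off())"
```

```text
the job is handed in; nothing more can be done
None
```

I took the gauge from its stand and tried its nose in the narrow hole. It went in about 13 mm and seated, with roughly a 7 N rise in vertical force. I then put it fully home in the wide block, slid that block flat into the tape square, released the gauge and backed the arm clear. I handed the job in at about 16 s of the 56 s allowed; `sign_off()` gave no verdict.

**Wide block and gauge:** in the last images the block lies flat, about 5 mm from the square's centre (limit 36 mm). The gauge stands upright with its collar on the block.

**Narrow block:** while trying the nose I nudged it by about 1–2 mm. The scene camera puts it less than 2 mm from its start and the side camera about 5 mm (limit 40 mm). I put this disagreement down to how exactly I picked the pixels.

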